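# Crack the pecan in the nutcracker

## Robot

A 6-joint arm with a two-finger parallel gripper is mounted at the origin on the work surface. World frame = base frame: x ahead of the robot, y to its left, z up, the work surface at z = 0. Lengths are in mm, angles in rad, forces in N, time in s.
With the tool pointing down it reaches from about 275 to 750 mm from the base axis. Payload 10.2 kg.
Tool frame: the origin (TCP) lies at the very end of the fingers, on their centre line; the grasp point (between the pads) lies 19 mm behind it (ctrl.hold_point_z is the distance from the TCP to the grasp point, in mm); z points along the fingers, y is the direction in which the jaws open and shut (so a half turn about z gives the same grasp; the last joint's range is limited). The gripper opens to 85 mm and grips with 20 to 120 N. Pads are 22 mm wide; open, the fingers measure 114 mm over their backs; the gripper's body (76 mm by 85 mm) begins 54 mm behind the grasp point. The pads swing forward as they close: fully open they stand 13 mm farther back than shut.
Start: joints at [0.901, 0.313, 1.498, -0, 1.331, -0.223], TCP at [226.856, 473.463, 231.294] pointing down, gripper open.
Joint ranges: [-2.94, 2.94], [-0.97, 2.17], [0.19, 2.56], [-1.23, 4.37], [0.02, 3.11], [-2.88, 2.88]. Speed limits (rad/s): [2.39, 2.39, 3.01, 3.14, 3.14, 3.14].

## Interface

Orientations are given as a unit quaternion [w, x, y, z].
In Python, from rig import readout, cams, workorder, spotter, ctrl gives the robot as it stands.
- The arm moves only by the tool step_arm, never from a script. Its argument "plan" is text: rows parted by semicolons, each of 5 numbers parted by spaces: the shift along the tool's x, y, z in cm, then the turn about the tool's z in degrees, then the opening in per cent of the stroke, from 0 (shut) to 100 (fully open). In form: x y z twist gripper; .... A call has 1 to 10 rows; each row is the pose to reach, as a shift and turn from the pose commanded when the call began, along the tool's axes at that moment; what a row does not reach only later rows make up. A row lasts 1/10 s, in which the tool goes at most 50 mm and 8.59 degrees, less where a joint would pass 70% of its speed; a pose out of reach is approached as far as the arm can. A call with a gripper value outside its range is refused whole. The fingers move at their own pace and stop on an object; "grip_force" is the grip in N (left out, the last holds). Time passes only in rows, so rows that repeat a pose let the fingers close. It gives the time, the measured TCP pose, the force and the opening at its end, in the units of the state.
- readout.sense(): the state, without advancing time (a new reading comes with each control period).
- cams.capture(name): name is "scene" or "top" or "wrist"; returns (picture, depth): 400x640x3 uint8, red, green, blue; 400x640 float32, mm along the optical axis (not along the pixel's ray), 0 where there is no reading.
- cams.camera_info(name): a dict with "vfov" (degrees; the focal length in pixels is half the picture's height over the tangent of half this angle, whatever the lens; pixels are square), "cx", "cy" (the principal point, pixels), "k1" (the pictures are not rectified: a ray, as slopes to the right and down, at radius r is drawn at 1 + k1 r^2 times it, then the intrinsics apply), "rvec" (rotation vector, rad) and "tvec" (3), from world to camera coordinates, as OpenCV has them. Camera axes: x right, y down, z forward; pixel columns grow to the right and rows downward; lengths in mm; the calibration is good to about 2 mm. A picture is of the moment at which its call begins: read the wrist's pose just before it. camera_info takes no time and is no camera call; for the wrist camera it gives the pose at the moment of the call.
- workorder.finish_job(): hands the job in, once; it reports no verdict.
Trained networks look in the newest picture that a camera, given by its name, has taken for a name from the list of things; names that differ only in an ending like _2 or _b are one class to them, and where a whole thing is asked for, a point or a joint stands for the part that bears it (a point fixed in the world has none). Each returns a list of dicts, best first, with "conf" (0 to 1); they miss things now and then, are a little off and sometimes report something else, mostly with a low value. They report only what shows in the picture. A call takes as long as a camera call. They do not tell look-alikes from the thing itself.
- spotter.regions_of(camera, target): "pixels" (400x640 bool, what is visible of it) and "extent" ([centre column, centre row, width, height] in pixels, round what is visible of it).
The state is a dict: "time_s": time; "joints": joint angles; "dq": joint speeds; "tau": joint torques, N m; "eef_pos": TCP position; "ee_rot": TCP orientation; "force": force on the tool from outside, world axes, zero at the start; "wrist_torque": the same for the moment, N m; "grip_width": opening from 0.0 (shut) to 1.0 (fully open).
Only numpy, scipy, OpenCV 4.12 (cv2) and the standard library are available. Lean on these libraries where they do the work, as an engineer would, in place of code of your own. Each camera call takes 0.05 s, during which the arm holds its last target. There are 200 camera calls.

## Task

Take the pecan (the long nut) from the tray and lay it crosswise between the open jaws of the nutcracker, its two ends towards the jaws. Then squeeze the two handles together until the shell gives, let go, and leave the cracked nut lying in the jaws; crack it with the nutcracker, never in the fingers.

Things in the scene. Friction and masses are not known exactly. Their poses are not given: they have to be found in the camera images.
- nutcracker: Steel nutcracker, 170 mm long, 30 mm high, lying loose on the wooden tray. Origin: middle of the hinge yoke (24 x 44 mm), on the tray. x runs from hinge to handle ends, y across, z up. Jaws: middle at x = 65 mm, faces 28 mm long, 26 mm high, facing each other across y, 2 mm lips at their ends. Black grips: bars 9 mm wide, 26 mm high, x = 98 to 155 mm; squeeze them across y at about x = 120 mm.
- handle (a joint): Angle (rad) by which each of the two geared handles is open; both turn alike about the hinge; slight friction, no spring, stop at 0. Jaw gap = 23 mm + 130 mm x value; width over both grips at x = 120 mm: 21 mm + 240 mm x value. Starts at 0.16 to 0.19 (gap about 46 mm, 59 to 67 mm over the grips). The jaws meet the whole pecan at about 0.085; it has cracked at about 0.03.
- pecan: The one elongated nut: brown, round in section, 21 mm thick, 34 mm long, domed ends, thin dark band round its middle, 15 g, lying on its side on the tray. Origin: its centre, 10.5 mm above the tray. x: its long axis, level. It cracks only when pressed end to end along x; gripping across its round sides is harmless. Bystanders: round pale walnut, small hazelnut, flat-bottomed dark chestnut.
- shell (a joint): How much shorter (m) the pecan has been crushed along its long axis: 0 whole, about 0.007 cracked. Resistance peaks at about 19 N end to end (1 to 2 mm in), which is about 10 N on each handle at the grips; past the peak it gives by itself and stays at about 0.007.
Things that resemble listed ones, but are neither listed nor needed, are in the scene too. Leave any red look-alike of the nutcracker alone.

How it is judged (in metres and radians):
On the way, in this order (a step that is already met when the one before it is completed fails the run):
1. the whole pecan lies between the open jaws, crosswise, and is let go (x of pecan in the frame of nutcracker between 0.05 and 0.08 m and y of pecan in the frame of nutcracker between -0.015 and 0.015 m and z of pecan in the frame of nutcracker below 0.025 m and angle between the x axis of pecan and the y axis of nutcracker, either way round below 0.4 rad and contact force between the fingers and pecan below 0.1 N and value of joint shell below 0.002 m), for 0.2 s.
2. the handles are squeezed until the shell has given way (value of joint shell above 0.0045 m and contact force between the fingers and nutcracker above 1 N).
At the end, for the whole second after the job is handed in: The pecan is cracked (crushed by more than 4.5 mm) and lies between the jaws: its centre within 20 mm of their middle along and across the nutcracker and less than 25 mm above its underside; the nutcracker lies flat (tilted less than 0.15 rad) and both are at rest (value of joint shell above 0.0045 m and x of pecan in the frame of nutcracker between 0.045 and 0.085 m and y of pecan in the frame of nutcracker between -0.02 and 0.02 m and z of pecan in the frame of nutcracker below 0.025 m and angle between nutcracker's own z axis and vertical below 0.15 rad and linear speed of each of pecan, nutcracker below 0.03 m/s); the robot touches nothing.
It fails at once if the pecan is pressed in by the fingers themselves instead of the nutcracker (value of joint shell above 0.0025 m and contact force between the fingers and pecan above 1 N).
It also fails if it takes over 42 s, if anything falls off the work surface, if the arm or the gripper's body presses on something with over 40 N, if the wrist force passes 120 N, or if a joint passes its speed limit or range.

## Working session

There is one attempt and no reset: what is moved stays moved. The work goes in short steps, Python scripts to look and compute and a tool call to move; the robot and the scene stay as the last step left them, time stands still between calls to the robot, and variables do not carry over. Pictures are saved under pics/ and viewed, about 8 in all and at most 12, crops included, and the job is handed in when it is done.

Besides the shell and the picture viewer there is one more tool, called after "Emit:" by a JSON object that holds its "op" and its "data", one argument or row to a line. step_arm: Moves the arm, as the interface text tells. Its arguments: {"type":"object","properties":{"plan":{"type":"string"},"grip_force":{"type":"number"}},"required":["plan"]}

```bash
mkdir -p pics; cat > h.py <<'E'
import numpy as np, cv2
from rig import readout, cams, workorder, spotter, ctrl
def K(ci):
    f=200/np.tan(np.radians(ci['vfov'])/2); return f,ci['cx'],ci['cy']
def world(ci,uv,depth):
    """pixels Nx2 + depths N -> world mm"""
    f,cx,cy=K(ci); uv=np.asarray(uv,float)
    d=(uv-[cx,cy])/f; s=d.copy()
    for _ in range(20): s=d/(1+ci['k1']*(s**2).sum(1,keepdims=True))
    pc=np.c_[s,np.ones(len(s))]*np.asarray(depth,float)[:,None]
    R=cv2.Rodrigues(np.array(ci['rvec'],float))[0]
    return (pc-np.array(ci['tvec']).ravel())@R
def cloud(ci,mask,dep):
    v,u=np.nonzero(mask&(dep>0)); return world(ci,np.c_[u,v],dep[v,u])
def save(n,im): cv2.imwrite('pics/'+n+'.png',cv2.cvtColor(im,cv2.COLOR_RGB2BGR))
E
python3 - <<'E'
from h import *
ci=cams.camera_info('top'); im,d=cams.capture('top'); save('top1',im)
np.savez('top1',im=im,d=d)
for t in ['nutcracker','pecan']:
    for r in spotter.regions_of('top',t):
        p=cloud(ci,r['pixels'],d)
        print(t,r['conf'],np.round(r['extent']),len(p),np.median(p,0).round(1),np.percentile(p,[5,95],axis=0).round(0).tolist(), im[r['pixels']].mean(0).round())
s=readout.sense(); print(s['eef_pos'],s['ee_rot'],s['time_s'],ctrl.hold_point_z)
E
```

```text
nutcracker 0.83 [236. 303.  46.  72.] 1030 [244.5 248.6  23.4] [[175.0, 213.0, -0.0], [309.0, 294.0, 29.0]] [117.  51.  46.]
[226.73134415 473.31437214 230.88829704] [-1.96635530e-04  2.21523087e-01  9.75155011e-01 -4.32904915e-04] 0.15 18.700000000000003
```

View pics/top1.png

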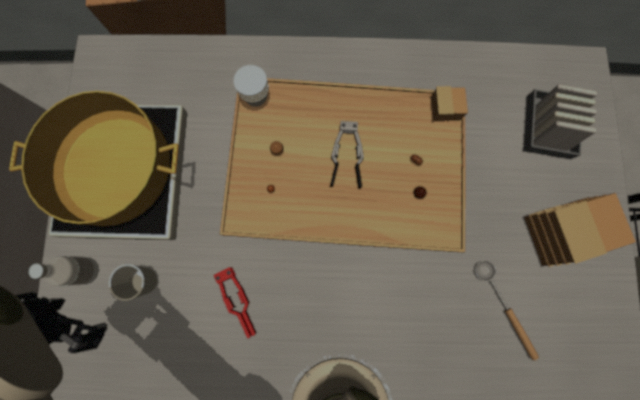

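```bash
python3 - <<'E'
from h import *
im,d=cams.capture('scene'); save('scene1',im);np.savez('scene1',im=im,d=d)
E
```

```text
(no output)
```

View pics/scene1.png

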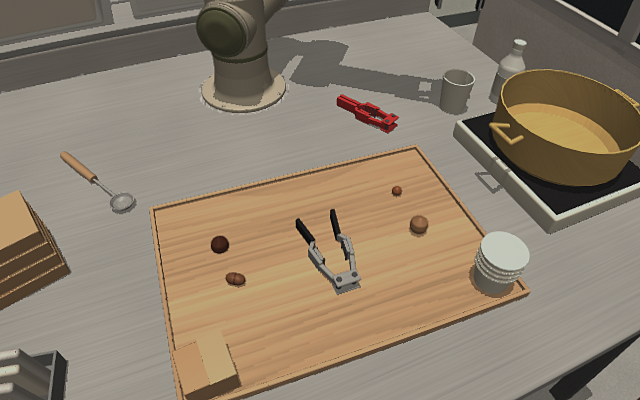

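The tray shows the steel nutcracker in the top view, with its hinge at (348,128) and handle ends at (334,185) and (360,187). The pecan is at (417,159), chestnut (420,192), walnut (277,148) and hazelnut (271,188). The spotter reported the red decoy, so I'll measure the real ones myself.

```bash
python3 - <<'E'
from h import *
for cam in ['top','scene']:
    z=np.load(cam+'1.npz'); d=z['d']; ci=cams.camera_info(cam)
    P=cloud(ci,np.ones_like(d,bool),d)
    v,u=np.nonzero(d>0)
    if cam=='top':
        tr=(abs(u-300)<20)&(abs(v-215)<15); zt=np.median(P[tr,2]); 
        for n,(a,b,w) in dict(pecan=(417,159,14),chest=(420,192,10),hinge=(348,128,13),cr=(348,158,35),wal=(277,148,10)).items():
            m=(abs(u-a)<w)&(abs(v-b)<w)&(P[:,2]>zt+5)
            q=P[m]; print(n,m.sum(),q.min(0).round(),q.max(0).round(),q.mean(0).round(1))
        print('tray',zt)
    else:
        m=(abs(u-330)<40)&(abs(v-248)<48)&(P[:,2]>zt+10); q=P[m]; print('scene cr',q.min(0).round(),q.max(0).round())
        m=(abs(u-235)<13)&(abs(v-279)<11)&(P[:,2]>zt+5); q=P[m]; print('pecan',q.min(0).round(),q.max(0).round(),q.mean(0).round(1))
        _,e,V=cv2.PCACompute2(q[:,:2].astype(np.float32),None);print(e,V)
        m=(abs(u-330)<40)&(abs(v-248)<48)&(P[:,2]>zt+15)
        I=z['im'][v[m],u[m]].astype(int).sum(1); q=P[m]
        g=q[I<120]; print('grips',len(g),g.min(0).round(),g.max(0).round(),g.mean(0).round(1))
        for lo in range(480,700,12):
            k=q[(q[:,0]>lo)&(q[:,0]<=lo+12)]
            if len(k): print(lo,len(k),k[:,1].min().round(),k[:,1].max().round(),k[:,2].max().round())
    for r in spotter.regions_of(cam,'pecan')[:2]: print(cam,r['conf'],r['extent'])
E
```

```text
pecan 90 [ 580. -199.   17.] [ 605. -171.   32.] [ 592.2 -184.2   26.7]
chest 131 [ 494. -206.   15.] [ 525. -176.   39.] [ 507.8 -188.9   28.9]
hinge 262 [637. -40.  15.] [686.  18.  43.] [665.  -12.7  34.2]
cr 687 [517. -59.  15.] [679.  61.  43.] [606.8 -12.   32.9]
wal 156 [597. 150.  19.] [629. 182.  49.] [610.3 165.7  38.6]
tray 9.944749673882377
scene cr [521. -51.  20.] [688.  30.  42.]
pecan [ 582. -201.   17.] [ 610. -171.   33.] [ 599.1 -186.6   26.5]
[[ 0.54540336  0.83817375]
 [ 0.83817375 -0.54540336]] [[74.59041 ]
 [24.248524]]
grips 299 [521. -47.  25.] [627.  30.  38.] [556.8 -12.3  33.1]
516 29 -47.0 30.0 37.0
528 57 -47.0 29.0 37.0
540 62 -45.0 27.0 38.0
552 64 -44.0 25.0 37.0
564 61 -41.0 21.0 38.0
576 75 -46.0 24.0 37.0
588 64 -51.0 28.0 37.0
600 103 -50.0 29.0 38.0
612 101 -49.0 25.0 38.0
624 110 -46.0 23.0 37.0
636 65 -44.0 20.0 32.0
648 70 -39.0 14.0 32.0
660 118 -36.0 8.0 42.0
672 160 -35.0 8.0 42.0
684 61 -35.0 7.0 41.0
scene 0.45 [328.1, 251.6, 66.3, 84.5]
```

```bash
cat >> h.py <<'E'
from scipy.spatial.transform import Rotation as Ro
def rot(q): return Ro.from_quat(np.r_[q[1:],q[0]])
def yaw_y(): # angle of tool y in world, deg
    y=rot(readout.sense()['ee_rot']).as_matrix()[:,1]; return np.degrees(np.arctan2(y[1],y[0]))
def go(p,yaw):
    s=readout.sense(); R=rot(s['ee_rot']).as_matrix()
    t=(yaw_y()-yaw+90)%180-90
    print('row cm',((np.array(p)-s['eef_pos'])@R/10).round(2),'twist',round(t,1),'| t',round(s['time_s'],2),'F',np.round(s['force'],1),'grip',round(s['grip_width'],3))
E
python3 - <<'E'
from h import *
ci=cams.camera_info('wrist'); R=cv2.Rodrigues(np.array(ci['rvec']))[0]; c=-R.T@np.ravel(ci['tvec'])
s=readout.sense(); T=rot(s['ee_rot']).as_matrix()
print('cam in tool',(c-s['eef_pos'])@T,'axes in tool',(R@T).round(2).tolist(),ci['vfov'])
go([570,-100,250],-33)
E
```

```text
cam in tool [  66.2378035     1.77343592 -144.03793937] axes in tool [[0.0, 1.0, 0.0], [-0.97, 0.0, -0.26], [-0.26, 0.0, 0.97]] 60.25155202922941
row cm [-55.73 -36.88  -1.88] twist -82.6 | t 0.3 F [-0.9  0.1 -0.1] grip 1.0
```

Emit:
{"op": "step_arm", "data": {
  "plan": "-55.7 -36.9 -2 97.4 100;-55.7 -36.9 -2 97.4 100;-55.7 -36.9 -2 97.4 100;-55.7 -36.9 -2 97.4 100;-55.7 -36.9 -2 97.4 100;-55.7 -36.9 -2 97.4 100;-55.7 -36.9 -2 97.4 100;-55.7 -36.9 -2 97.4 100;-55.7 -36.9 -2 97.4 100;-55.7 -36.9 -2 97.4 100"
}}

```text
time_s: 1.3
eef_pos: [484.0, 42.5, 246.4]
ee_rot: [0.0, 0.829, 0.56, 0.0]
force: [1.2, 1.4, 0.1]
grip_width: 0.997
```

```bash
python3 - <<'E'
from h import *
go([570,-100,250],-33); print(readout.sense()['eef_pos'],yaw_y())
E
```

```text
row cm [-10.01  13.29  -0.35] twist 11.1 | t 1.3 F [1.2 1.4 0.1] grip 0.997
[484.02031616  42.47301945 246.44329036] -21.91375315576008
```

Emit:
{"op": "step_arm", "data": {
  "plan": "-10 13.3 0 11 100;-10 13.3 0 11 100;-10 13.3 0 11 100;-10 13.3 0 11 100;-10 13.3 0 11 100;-10 13.3 0 11 100;-10 13.3 0 11 100"
}}

```text
time_s: 2.0
eef_pos: [570.0, -96.2, 246.5]
ee_rot: [-0.0, 0.877, 0.481, 0.0]
force: [-0.0, 0.2, 0.6]
grip_width: 0.999
```

```bash
cat > look.py <<'E'
from h import *
import sys
n=sys.argv[1]
ci=cams.camera_info('wrist'); im,d=cams.capture('wrist'); save(n,im); np.savez(n,im=im,d=d,P=world(ci,np.indices(d.shape)[::-1].reshape(2,-1).T,d.ravel()).reshape(400,640,3))
s=readout.sense(); print(s['eef_pos'],yaw_y(),s['time_s'],s['force'])
E
python3 look.py w1
```

```text
[570.01286713 -96.20850669 246.62885281] -32.46472220676673 2.05 [-0.22789811  0.07606865  0.08542007]
```

View pics/w1.png

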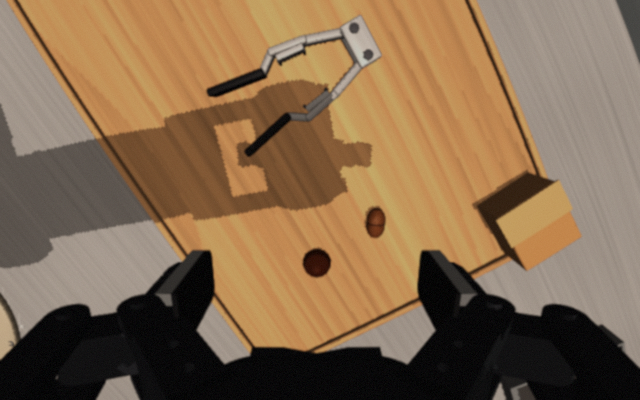

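The wrist view shows the pecan at (375,222), band visible, long axis nearly vertical in the picture. The chestnut is at (317,263), and the nutcracker has its hinge at (360,42) and grip ends at (212,92) and (248,152).

```bash
python3 - <<'E'
from h import *
z=np.load('w1.npz'); P=z['P']; d=z['d']; im=z['im'].astype(int)
zt=np.median(P[180:240,400:430,2][d[180:240,400:430]>0]); print('tray',zt)
V,U=np.indices(d.shape)
m=(abs(U-375)<18)&(abs(V-222)<24)&(P[...,2]>zt+4)&(d>0); q=P[m]
r=cv2.minAreaRect(q[:,:2].astype(np.float32)); print('pecan',m.sum(),r,q.mean(0),q[:,2].max())
_,V_,e=cv2.PCACompute2(q[:,:2].astype(np.float32),None); print('axis',np.degrees(np.arctan2(V_[0,1],V_[0,0])),e.ravel())
# nutcracker
m=(U>195)&(U<390)&(V>5)&(V<165)&(P[...,2]>zt+12)&(d>0); q=P[m]; I=im[m].sum(1)
h=q[q[:,2]>zt+27]; rh=cv2.minAreaRect(h[:,:2].astype(np.float32)); print('hinge',len(h),rh,h[:,2].max())
print('all',q.min(0).round(),q.max(0).round())
np.save('nc.npy',q)
for lo in range(510,690,10):
    k=q[(q[:,0]>lo)&(q[:,0]<=lo+10)]
    if len(k):
        y=np.sort(k[:,1]); g=np.argmax(np.diff(y)); print(lo+5,len(k),y[0].round(),y[g].round(),y[g+1].round(),y[-1].round(),k[:,2].max().round())
E
```

```text
tray 11.547021951835797
pecan 483 ((594.5241088867188, -183.54518127441406), (33.937255859375, 20.837650299072266), 56.60713195800781) [ 594.70487006 -181.14451098   28.8040509 ] 33.86632040670581
axis 52.982258 [79.1677   28.724836]
hinge 1048 ((605.3778686523438, -7.708217620849609), (73.82569122314453, 161.79722595214844), 88.39318084716797) 43.36875592696508
all [518. -48.  24.] [688.  34.  43.]
515 10 -44.0 -44.0 -43.0 -38.0 37.0
525 172 -45.0 -35.0 23.0 34.0 40.0
535 199 -44.0 -34.0 21.0 33.0 39.0
545 208 -42.0 -32.0 19.0 30.0 39.0
555 205 -41.0 -31.0 17.0 28.0 39.0
565 213 -39.0 -29.0 14.0 26.0 40.0
575 216 -39.0 -28.0 12.0 23.0 39.0
585 215 -47.0 -31.0 13.0 27.0 37.0
595 257 -48.0 -32.0 15.0 32.0 39.0
605 318 -47.0 -33.0 15.0 31.0 40.0
615 321 -46.0 -32.0 13.0 29.0 40.0
625 274 -44.0 -30.0 10.0 27.0 40.0
635 209 -42.0 -32.0 12.0 24.0 39.0
645 215 -40.0 -28.0 8.0 19.0 34.0
655 217 -38.0 -26.0 4.0 16.0 34.0
665 445 -34.0 12.0 13.0 13.0 43.0
675 506 -33.0 5.0 6.0 11.0 43.0
685 323 -34.0 5.0 6.0 10.0 42.0
```

```bash
python3 - <<'E'
from h import *
go([594.5,-183.5,13.5],-33.5)
E
```

```text
row cm [-6.05  6.74 23.31] twist 1.0 | t 2.05 F [-0.2  0.1  0.1] grip 0.999
```

Emit:
{"op": "step_arm", "data": {
  "plan": "-3 3.4 3 1 100;-6 6.7 7 1 100;-6 6.7 11 1 100;-6 6.7 15 1 80;-6 6.7 18 1 70;-6 6.7 20 1 70;-6.05 6.75 21.5 1 70;-6.05 6.75 22.5 1 70;-6.05 6.75 23.3 1 70;-6.05 6.75 23.3 1 70",
  "grip_force": 20
}}

```text
time_s: 3.05
eef_pos: [594.6, -184.4, 12.9]
ee_rot: [-0.0, 0.881, 0.473, -0.0]
force: [-1.5, 0.5, -0.9]
grip_width: 0.702
```

```bash
python3 - <<'E'
from h import *
go([594.5,-183.5,13.5],-33.5); print(readout.sense()['eef_pos'])
E
```

```text
row cm [ 0.07 -0.05 -0.06] twist -0.0 | t 3.05 F [-1.5  0.5 -0.9] grip 0.702
[ 594.56273819 -184.37239344   12.89391674]
```

Emit:
{"op": "step_arm", "data": {
  "plan": "0 0 0 0 0;0 0 0 0 0;0 0 0 0 0;0 0 0 0 0;0 0 0 0 0;0 0 -2 0 0;0 0 -5 0 0;0 0 -8 0 0;0 0 -8 0 0;0 0 -8 0 0",
  "grip_force": 20
}}

```text
time_s: 4.05
eef_pos: [594.6, -184.6, 93.2]
ee_rot: [0.0, 0.881, 0.473, 0.0]
force: [-0.2, -0.5, -1.0]
grip_width: 0.234
```

```bash
python3 look.py w2; python3 - <<'E'
from h import *
go([611,-9,100],-2.3)
E
```

```text
[ 594.18712598 -184.40933497   92.26113886] -33.545425684635944 4.1 [ 0.37267296  0.16301865 -1.01150432]
row cm [15.55 -8.29 -0.76] twist -31.2 | t 4.1 F [ 0.4  0.2 -1. ] grip 0.232
```

View pics/w2.png

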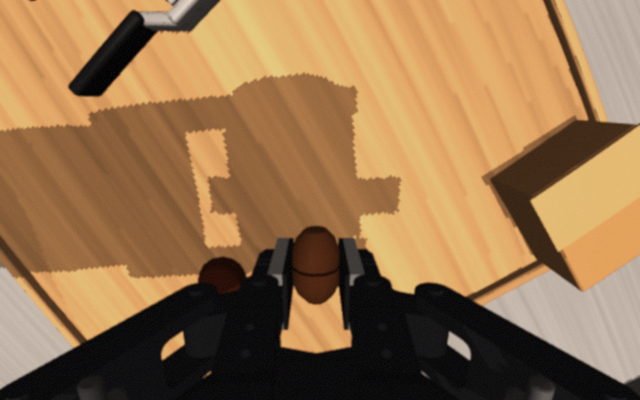

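The pecan is held between the fingertips at (316,268), upright in the picture (along tool x), band in the middle. I'll move above the jaws and check the nut's offset from the TCP.

Emit:
{"op": "step_arm", "data": {
  "plan": "3.1 -1.7 -0.8 -6 0;6.2 -3.3 -0.8 -12.5 0;9.3 -5 -0.8 -19 0;12.4 -6.6 -0.8 -25 0;15.5 -8.3 -0.8 -31 0;15.5 -8.3 -0.8 -31 0;15.5 -8.3 -0.8 -31 0;15.5 -8.3 -0.8 -31 0"
}}

```text
time_s: 4.9
eef_pos: [610.8, -10.5, 100.5]
ee_rot: [-0.0, 0.723, 0.691, -0.0]
force: [0.3, 0.5, -0.6]
grip_width: 0.233
```

```bash
python3 look.py w3; python3 - <<'E'
from h import *
z=np.load('w2.npz');P=z['P'];im=z['im'].astype(int);d=z['d']
V,U=np.indices(d.shape)
m=(abs(U-316)<25)&(abs(V-266)<42)&(P[...,2]>80)&(im[...,0]>im[...,2]+15)&(d>0)
q=P[m]; T=rot(readout.sense()['ee_rot']).as_matrix()
c,s=np.cos(np.radians(-33.5)),np.sin(np.radians(-33.5)); ty=np.array([c,s]); tx=np.array([-s,c])
r=q[:,:2]-[594.19,-184.41]
print('w2 pecan tool x',np.percentile(r@tx,[1,99]),'y',np.percentile(r@ty,[1,99]),'z',q[:,2].max(),m.sum())
go([611,-9,100],-2.3)
E
```

```text
[610.92353566 -10.72111466 100.66049786] -2.6643142002214524 4.95 [-0.64795651 -0.83844427 -0.38119642]
w2 pecan tool x [-13.12081369  17.68440797] y [-9.72587431 10.12835728] z 113.73655936697934 3174
row cm [ 0.17 -0.    0.07] twist -0.4 | t 4.95 F [-0.6 -0.8 -0.4] grip 0.232
```

View pics/w3.png

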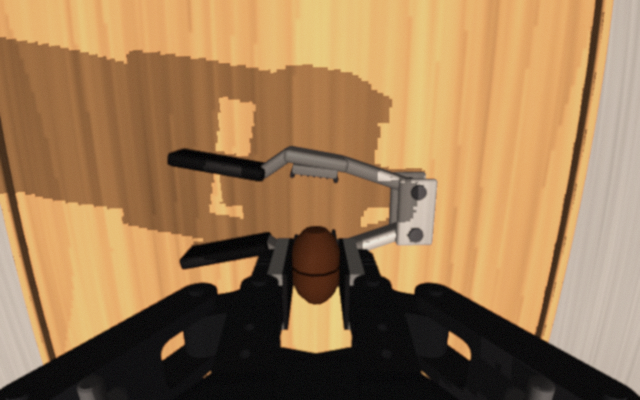

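```bash
python3 - <<'E'
from h import *
z=np.load('w3.npz');P=z['P'];d=z['d'];V,U=np.indices(d.shape)
ok=(d>0)&(P[...,2]>30)&(P[...,2]<48)
for n,s in dict(hinge=ok&(U>385)&(U<445)&(V>165)&(V<250)&(P[...,2]>40),jaw=ok&(U>285)&(U<345)&(V>140)&(V<190)).items():
    q=P[s]; print(n,len(q),np.percentile(q,[1,50,99],axis=0).round(1).tolist())
for lo in (520,540,560,600,610,620): 
    q=P[ok&(V<195)&(abs(P[...,0]-lo)<5)]; q2=P[ok&(V>225)&(U<270)&(abs(P[...,0]-lo)<5)]
    print(lo,q[:,1].min().round(1),q[:,1].max().round(1),q2[:,1].min() if len(q2) else '',q2[:,1].max() if len(q2) else '')
go([610.5,-10,13.5],-2.3)
E
```

```text
hinge 721 [[664.2, -30.3, 40.0], [674.3, -9.9, 40.7], [685.0, 9.0, 42.7]]
jaw 1320 [[595.4, 12.3, 31.0], [611.9, 22.2, 37.2], [629.8, 31.4, 38.8]]
520 25.1 34.1 -44.541512093073116 -35.62498047783668
540 20.3 31.9 -42.058639322550434 -32.2211198245897
560 15.5 27.3 -39.22241985559302 -29.576661278869874
600 15.1 32.0  
610 14.5 30.1  
620 10.6 27.6  
row cm [ 0.07 -0.04  8.72] twist -0.4 | t 4.95 F [-0.6 -0.8 -0.4] grip 0.232
```

Emit:
{"op": "step_arm", "data": {
  "plan": "0.15 0 2 0 0;0.15 0 4 0 0;0.15 0 5.5 0 0;0.15 0 6.7 0 0;0.15 0 7.5 0 0;0.15 0 8.2 0 0;0.15 0 8.7 0 0;0.15 0 8.7 0 0;0.15 0 8.7 0 0"
}}

```text
time_s: 5.85
eef_pos: [611.4, -8.1, 14.5]
ee_rot: [0.0, 0.723, 0.691, 0.0]
force: [0.2, 0.2, -0.7]
grip_width: 0.235
```

```bash
python3 look.py w4; python3 -c "
import cv2;i=cv2.imread('pics/w4.png');cv2.imwrite('pics/w4c.png',cv2.resize(i[120:330,130:500],None,fx=2,fy=2))"
```

```text
[611.41069567  -8.10381721  14.53309317] -2.540412249666446 5.9 [-0.50051298 -0.34707385  0.07144951]
```

View pics/w4c.png

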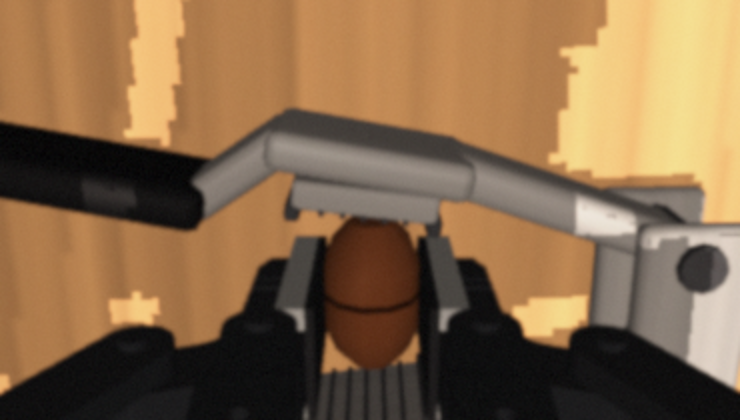

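The pecan sits between the jaw faces, ends toward them, at (370,290) in the crop. I'll release part-way to avoid the hinge, then lift.

Emit:
{"op": "step_arm", "data": {
  "plan": "0 0 0.1 0 20;0 0 0.1 0 40;0 0 0.1 0 42;0 0 0.1 0 42;0 0 0 0 42;0 0 -1 0 42;0 0 -3 0 42;0 0 -6 0 42;0 0 -10 0 60;0 0 -12 0 100"
}}

```text
time_s: 6.9
eef_pos: [612.2, -8.2, 138.5]
ee_rot: [0.002, 0.723, 0.691, 0.001]
force: [0.7, -0.1, 0.7]
grip_width: 0.747
```

```bash
python3 - <<'E'
from h import *
go([555,-100,150],87.7); go([555,-6,150],87.7)
E
```

```text
row cm [-9.42 -5.3  -1.17] twist 89.8 | t 6.9 F [ 0.7 -0.1  0.7] grip 0.747
row cm [-0.03 -5.72 -1.18] twist 89.8 | t 6.9 F [ 0.7 -0.1  0.7] grip 0.747
```

Emit:
{"op": "step_arm", "data": {
  "plan": "0 -1 -1 8.5 100;0 -2 -1 17 100;0 -3 -1 25.5 100;0 -4 -1 34 100;0 -5 -1 42.5 100;0 -5.7 -1 51 100;0 -5.7 -1 59.5 100;0 -5.7 -1 68 100;0 -5.7 -1 76.5 100;0 -5.7 -1 85 100"
}}

```text
time_s: 7.9
eef_pos: [554.3, -5.6, 145.1]
ee_rot: [0.0, 1.0, 0.018, 0.0]
force: [-0.0, 0.1, 0.2]
grip_width: 1.002
```

Emit:
{"op": "step_arm", "data": {
  "plan": "0 0 0 4.8 100;0 0 0 4.8 100;0 0 0 4.8 100"
}}

```text
time_s: 8.2
eef_pos: [554.3, -5.6, 144.8]
ee_rot: [0.0, 1.0, -0.019, 0.0]
force: [-0.1, 0.5, 0.1]
grip_width: 0.998
```

```bash
python3 look.py w5
```

```text
[554.31249597  -5.57548081 144.62029765] -92.22076454697402 8.25 [-0.54341014 -0.43938272  0.797709  ]
```

View pics/w5.png

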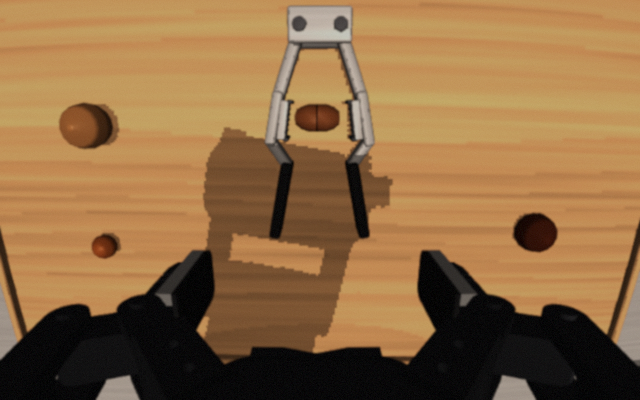

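The pecan lies crosswise between the jaws at (317,117). The grips at (280,200) and (358,200) are centred between the open fingers, so I'll descend and squeeze.

Emit:
{"op": "step_arm", "data": {
  "plan": "0 0 3 0 100;0 0 6 0 100;0 0 8.5 0 100;0 0 10.5 0 100;0 0 12 0 100;0 0 12.8 0 100;0 0 13 0 100;0 0 13 0 100"
}}

```text
time_s: 9.05
eef_pos: [554.5, -5.6, 14.7]
ee_rot: [0.0, 1.0, -0.02, 0.0]
force: [-0.1, -0.1, 0.1]
grip_width: 0.998
```

Emit:
{"op": "step_arm", "data": {
  "plan": "0 0 0 0 80;0 0 0 0 70;0 0 0 0 65;0 0 0 0 60;0 0 0 0 57;0 0 0 0 54;0 0 0 0 52;0 0 0 0 50;0 0 0 0 50",
  "grip_force": 30
}}

```text
time_s: 9.95
eef_pos: [554.3, -5.5, 14.3]
ee_rot: [-0.0, 1.0, -0.02, 0.0]
force: [1.0, 0.4, 2.5]
grip_width: 0.497
```

```bash
python3 look.py w6
```

```text
[554.33816638  -5.54918078  14.3002456 ] -92.34528388494576 10.0 [1.30309227 0.78611392 2.69527458]
```

View pics/w6.png

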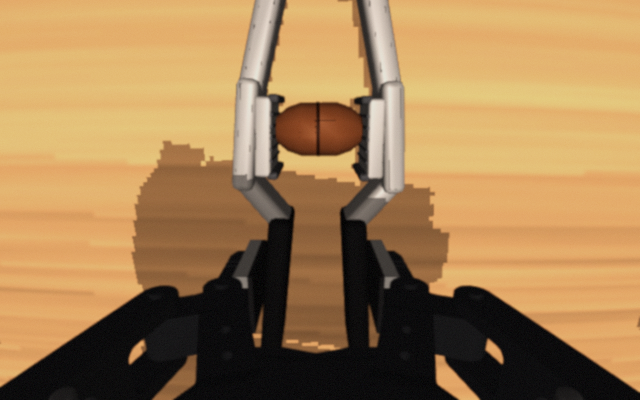

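The jaws have just closed on the pecan's ends, at (278,128) and (362,128), and everything is symmetric. Now the squeeze.

Emit:
{"op": "step_arm", "data": {
  "plan": "0 0 0 0 46;0 0 0 0 42;0 0 0 0 38;0 0 0 0 35;0 0 0 0 32;0 0 0 0 30;0 0 0 0 28;0 0 0 0 28;0 0 0 0 28",
  "grip_force": 30
}}

```text
time_s: 10.9
eef_pos: [554.3, -5.6, 14.5]
ee_rot: [-0.0, 1.0, -0.021, 0.0]
force: [-0.9, 0.1, 6.0]
grip_width: 0.285
```

```bash
python3 look.py w7
```

```text
[554.33406693  -5.5974805   14.48212686] -92.35963086641449 10.95 [-1.39426166  0.30437511  5.62533221]
```

View pics/w7.png

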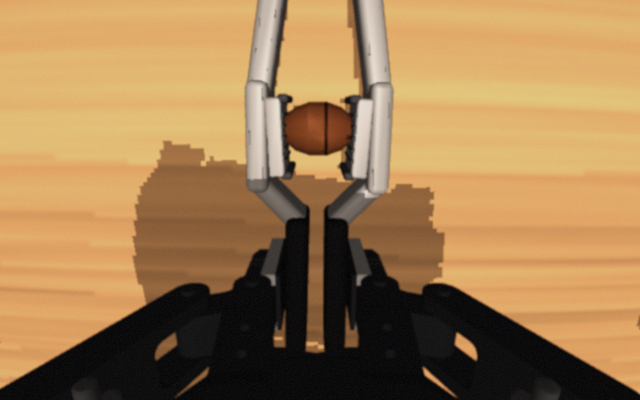

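The pecan is visibly shortened, from about 85 px to 65 px between the jaws, and the opening passed the cracked width. Releasing and retreating.

Emit:
{"op": "step_arm", "data": {
  "plan": "0 0 0 0 35;0 0 0 0 50;0 0 0 0 65;0 0 0 0 75;0 0 0 0 75;0 0 -1 0 75;0 0 -3 0 75;0 0 -7 0 75;0 0 -12 0 75;0 0 -13 0 75"
}}

```text
time_s: 11.95
eef_pos: [556.4, -5.9, 150.5]
ee_rot: [0.001, 1.0, -0.02, 0.005]
force: [-0.4, -0.1, -0.5]
grip_width: 0.751
```

Emit:
{"op": "step_arm", "data": {
  "plan": "0 0 0 0 75;0 0 0 0 75;0 0 0 0 75"
}}

```text
time_s: 12.25
eef_pos: [553.5, -5.4, 142.7]
ee_rot: [-0.0, 1.0, -0.02, -0.001]
force: [-0.1, -0.0, -0.0]
grip_width: 0.756
```

```bash
python3 look.py w8; python3 - <<'E'
from h import *
z=np.load('w8.npz');P=z['P'];im=z['im'].astype(int);d=z['d'];V,U=np.indices(d.shape)
m=(abs(U-318)<18)&(abs(V-117)<20)&(P[...,2]>16)&(im[...,0]>im[...,2]+25)&(im[...,0]<170)&(d>0)
q=P[m]; print('pecan',m.sum(),np.percentile(q,[2,50,98],axis=0).round(1).tolist())
E
```

```text
[553.63993665  -5.44056467 142.77128141] -92.34340985103229 12.3 [-0.53144921 -0.61653628 -0.17434755]
pecan 870 [[603.4, -19.7, 22.1], [613.6, -7.7, 29.6], [623.6, 4.1, 33.2]]
```

View pics/w8.png

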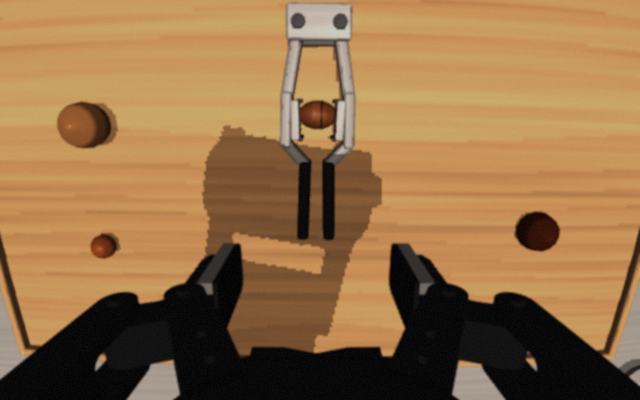

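The cracked pecan, now about 25–27 mm long, lies in the closed jaws at (318,115). The nutcracker is flat and the gripper is clear.

```bash
python3 -c "
from rig import workorder; print(workorder.finish_job())"
```

```text
the job is handed in; nothing more can be done
None
```

I laid the pecan crosswise between the nutcracker's jaws, let it go, then squeezed the grips until the shell gave. After that I opened the fingers, lifted clear and handed the job in at about 12.3 s of the 42 s allowed. The hand-in gives no verdict, so the results below are from my own checks.

**Last checks:**
- **Squeeze:** the fingers closed to about 24 mm over the grips; a crack is expected by about 28 mm.
- **Crack:** the last wrist picture shows the pecan shortened from 34 mm to about 25–27 mm. I had no direct reading of the shell joint.
- **Position:** its centre is at about (613, -8) mm, within about 4 mm of the middle of the jaws. It rests on the tray, its top about 21 mm above the tray.
- **Nutcracker and arm:** the nutcracker looks flat in that picture. The gripper is about 13 cm above it, touching nothing.

**What disagreed:** the vision network found only the red look-alike in the top view and never found the pecan. I located both things from the pictures and depth instead. Readings of the tray height differed by about 2–3 mm between cameras, which did no harm.

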